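Turn the tin's label to the counter scanner and scan it

TASK

Turn the turntable by its upright post until the bar label of the tin standing on it looks straight at the round scanner; then press the scanner's top key down fully, once the label faces it and not before, and let go. The label is freshly glued, so do not touch the tin, keep it standing in the middle of the turntable, and leave the other things where they are.

Things in the scene. Friction and masses are not known exactly. Their poses are not given: they have to be found in the camera images.
- tin: round upright tin, 68 across, 91 high, loose on the turntable's middle, held by friction. Origin: centre of its underside; z up; its +x points out through the middle of the bar label (white paper, black bars, 36 wide, 42 high). A 14 wide white paper seal runs up from the label over the rim to the lid's centre, to be seen from above. The label starts roughly away from the robot
- tin_label (a point): the middle of the bar label, on the tin's side, 36 above the tin's underside and 33 from the tin's axis
- turntable_axis (a point): point on the turntable's vertical turning axis, at the top of its round wooden disc (160 across, top 28 above the table). The base is fixed to the table
- post_top (a point): top of the turntable's upright round wooden post, its handle: 110 from the turning axis, on an arm rigid with the disc; 17 thick, with a 23 thick knob over its top 15; it stands from 28 to 121 above the table (the tin's lid is at 119). Pushed or gripped 20 to 45 below its top. It starts on the robot's side. About 0.7 N at the post turns the disc, which stays where it is left
- crank (a joint): turning angle of the turntable, rad, 0 with the post straight to the -x side of the base, growing counter-clockwise from above; end stops at -2.8 and 2.8. The tin turns with it
- scanner_window (a point): centre of the round upright scanner (grey, 84 across at its foot, 70 above, 100 high without its key, fixed), on its axis, 56 above the table, at the mid-height of its black window band. The band runs all round, so it reads towards every side. It stands left or right of the turntable, about 200 from the turning axis
- key_top (a point): the middle of the top face of the scanner's round key, 34 across, on top of the scanner; it goes down vertically and springs back
- key (a joint): travel of the scanner's key, m: 0 up, 0.006 fully down (about 4 N)
- gift: a small wrapped gift box, 64 x 64 x 56 high; origin at its underside's centre. A bystander beside the turntable, on the side where the scanner is not; leave it standing
- tape: a roll of tape lying flat, 77 across, 19 high; origin at its underside's centre. A bystander
- stamp: a wooden stamp with a turned handle, 30 x 50 x 68 high; origin at its underside's centre. A bystander
- scoop: a wooden scoop lying flat, 52 x 177 x 27; origin at its underside. A bystander behind the turntable
There are look-alikes about, which are no part of the job. Of the things like the tin, leave any that is purple; of the rest the smaller one is meant.

How it is judged:
On the way, in this order (a step that is already met when the one before it is completed fails the run):
1. the tin, on the turntable, has its label turned to the scanner (y of scanner_window in the frame of tin between -0.032 and 0.032 m and x of scanner_window in the frame of tin above 0.1 m and horizontal distance between tin and turntable_axis below 0.015 m and height (world z) of tin above 0.022 m and angle between tin's own z axis and vertical below 0.1 rad), for 0.2 s.
2. the scanner's key is pressed fully (value of joint key above 0.0045 m).
At the end, for the whole second after the job is handed in: The tin stands upright and still on the turntable, within 15 mm of its axis, with its label facing the scanner (the scanner's axis lies within 32 mm, about 9 degrees, of the line out through the label's middle); the scanner's key has been pressed more than 4.5 mm after that and is up again (all of step 1 and value of joint key below 0.0015 m and linear speed of tin below 0.01 m/s and angular speed of tin below 0.05 rad/s); the robot touches nothing.
It fails at once if the key is pressed (over 3 mm) while the label does not face the scanner (value of joint key above 0.003 m and not (y of scanner_window in the frame of tin between -0.032 and 0.032 m and x of scanner_window in the frame of tin above 0.1 m)).
It fails at once if the robot touches the tin (over 1 N) (contact force between any of the fingers, the arm and tin above 1 N).
It fails at once if the tin tips (angle between tin's own z axis and vertical above 0.25 rad).
It fails at once if a bystander is shoved more than 30 mm (distance of any of gift, tape, stamp, scoop from where it was at the start of the episode above 0.03 m).
It also fails if it takes over 51 s, if anything falls off the work surface, if the arm or the gripper's body presses on something with over 40 N, if the wrist force passes 120 N, or if a joint passes its speed limit or range.

ROBOT

A 6-joint arm with a two-finger parallel gripper is mounted at the origin on a cart in front of the work surface, level with it; the furniture and walls round the work are solid. World frame = base frame: x ahead of the robot, y to its left, z up, the work surface at z = 0. Lengths are in m, angles in rad, forces in N, time in s.
With the tool pointing down it reaches from about 0.3 to 0.85 m from the base axis. Payload 4.2 kg.
Tool frame: the origin (TCP) lies on the centre line of the jaws, within the pads' length; the fingertips stand 17 mm ahead of it and the grasp point (between the pads) lies 2 mm behind it (robot.tcp_to_tips is the distance from the TCP to the fingertips, in m); z points along the fingers, y is the line along which they close (so a half turn about z gives the same grasp; the last joint's range is limited). The gripper opens to 91 mm and grips with 3 to 60 N. Pads are 32 mm wide; open, the fingers measure 118 mm over their backs; the gripper's body (76 mm by 178 mm) begins 60 mm behind the grasp point.
Start: joints at [1.28, 0.32, 1.565, -0, 1.257, -0.02], TCP at [0.154, 0.554, 0.231] pointing down, gripper open.
Joint ranges: [-3.11, 3.11], [-0.84, 2.01], [0.21, 2.61], [-1.34, 4.49], [0.05, 2.63], [-2.56, 2.56]. Speed limits (rad/s): [2.57, 2.57, 3.14, 3.14, 3.14, 3.14].

INTERFACE

Orientations are given as a unit quaternion [w, x, y, z].
In Python, from rig import robot, cams, finder gives the robot as it stands. The module is installed in compiled form; this text tells all that it offers.
- The arm moves only by the shell command python3 -m inch 'ROWS' [FORCE]. ROWS is JSON, a list of rows, each a list of 7 numbers: the shift along the tool's x, y, z scaled (see below), then the turn, a rotation vector about the tool's x, y, z scaled (see below), then the opening, from 0 (shut) to 1 (fully open). A call has 1 to 12 rows; each row is the pose to reach, as a shift and turn from the pose commanded when the call began, along the tool's axes at that moment; what a row does not reach only later rows make up. The controller multiplies each number of a shift by 0.3 m and each number of a turn by 90 degrees. A row lasts 1/12 s, in which the tool goes at most 41.7 mm and 7.16 degrees, less where a joint would pass 70% of its speed; a pose out of reach is approached as far as the arm can. A call with a number of a shift or a turn outside -1 to 1 is refused whole. A call with a gripper value outside its range is refused whole. The fingers move at their own pace and stop on an object; FORCE is the grip in N (left out, the last holds). Time passes only in rows, so rows that repeat a pose let the fingers close. It gives the time, the measured TCP pose, the force, the opening and the grip force at its end, in the units of the state.
- robot.get_state(): the state, without advancing time (a new reading comes with each control period).
- cams.camera(name): name is "scene" or "top"; returns the picture (420x560x3 uint8, red, green, blue); there is no depth.
- cams.camera_model(name): a dict with "intrinsics" (3x3 intrinsics, pixels), "rvec" (rotation vector, rad) and "tvec" (3), from world to camera coordinates, as OpenCV has them. Camera axes: x right, y down, z forward; pixel columns grow to the right and rows downward; lengths in m; the calibration is good to about 2 mm. A picture is of the moment at which its call begins. camera_model takes no time and is no camera call.
- robot.hand_in(): hands the job in; it is judged then, once.
Trained networks look in the newest picture that a camera, given by its name, has taken for a name from the list of things; names that differ only in an ending like _2 or _b are one class to them, and where a whole thing is asked for, a point or a joint stands for the part that bears it (a point fixed in the world has none). Each returns a list of dicts, best first, with "conf" (0 to 1); they miss things now and then, are a little off and sometimes report something else, mostly with a low value. They report only what shows in the picture. A call takes as long as a camera call. They do not tell look-alikes from the thing itself.
- finder.boxes_of(camera, name): "point" ([column, row] in pixels, amid what is visible of it).
- finder.cut_out(camera, name): "mask" (420x560 bool, what is visible of it) and "point" ([column, row] in pixels, amid what is visible of it).
- finder.landmark_of(camera, name): "point" ([column, row] in pixels: a listed point, or the origin of a listed thing).
The state is a dict: "time_s": time; "qpos": joint angles; "qd": joint speeds; "joint_efforts": joint torques, N m; "eef_pos": TCP position; "tcp_rot": TCP orientation; "wrist_force": force on the tool from outside, world axes, zero at the start; "wrist_torque": the same for the moment, N m; "grip_width": finger opening in m; "finger_force": force on a finger pad.
Only numpy, scipy, OpenCV 4.12 (cv2) and the standard library are available. Lean on these libraries where they do the work, as an engineer would, in place of code of your own. Each camera call takes 0.05 s, during which the arm holds its last target. There are 200 camera calls.

## Working session

There is one attempt and no reset: what is moved stays moved. The work goes in short steps, Python scripts to look and compute and a shell command to move; the robot and the scene stay as the last step left them, time stands still between calls to the robot, and variables do not carry over. Pictures are saved under pics/ and viewed, at most 10 in all, crops included, and the job is handed in when it is done.

```bash
mkdir -p pics; cat > h.py <<'E'
import numpy as np, cv2
from rig import robot, cams, finder
def ray(cam,p):
    m=cams.camera_model(cam);K=np.array(m["intrinsics"],float);R,_=cv2.Rodrigues(np.array(m["rvec"],float));t=np.array(m["tvec"],float).ravel()
    d=R.T@np.linalg.solve(K,[p[0],p[1],1.]);return -R.T@t,d
def at(cam,p,z):
    o,d=ray(cam,p);return o+d*(z-o[2])/d[2]
def proj(cam,P):
    m=cams.camera_model(cam)
    return cv2.projectPoints(np.array(P,float).reshape(-1,3),np.array(m["rvec"],float),np.array(m["tvec"],float),np.array(m["intrinsics"],float),None)[0].reshape(-1,2)
E
python3 - <<'E'
from h import *
a=cams.camera("scene");b=cams.camera("top")
cv2.imwrite("pics/s0.png",a[:,:,::-1]);cv2.imwrite("pics/t0.png",b[:,:,::-1])
Z=dict(tin=.028,turntable_axis=.028,post_top=.121,scanner_window=.056,key_top=.104,gift=0,tape=0,stamp=0,scoop=0,tin_label=.064)
for c in("top","scene"):
  for n,z in Z.items():
    for r in finder.landmark_of(c,n)[:4]:
      if r["conf"]>.2: print(c,n,round(r["conf"],2),np.round(r["point"]),at(c,r["point"],z).round(3))
s=robot.get_state();print(s["time_s"],s["eef_pos"],s["tcp_rot"],s["grip_width"],ray("top",[0,0])[0],ray("scene",[0,0])[0])
E
```

```text
top tin 0.89 [246. 204.] [0.551 0.165 0.028]
top tin 0.85 [193. 263.] [0.38  0.309 0.028]
top tin 0.76 [306. 268.] [ 0.373 -0.008  0.028]
top tin 0.66 [169. 219.] [0.501 0.382 0.028]
top turntable_axis 0.9 [243. 209.] [0.536 0.173 0.028]
top post_top 0.78 [232. 245.] [0.433 0.193 0.121]
top scanner_window 0.66 [246. 208.] [0.536 0.164 0.056]
top scanner_window 0.65 [175. 220.] [0.497 0.358 0.056]
top key_top 0.62 [168. 218.] [0.499 0.364 0.104]
top gift 0.96 [311. 226.] [ 0.493 -0.026  0.   ]
top tape 0.75 [187. 158.] [0.685 0.346 0.   ]
top stamp 0.47 [365. 266.] [ 0.382 -0.182  0.   ]
top scoop 0.72 [288. 146.] [0.732 0.046 0.   ]
top tin_label 0.84 [313. 257.] [ 0.406 -0.026  0.064]
top tin_label 0.7 [194. 255.] [0.403 0.301 0.064]
scene tin 0.97 [155. 260.] [0.346 0.287 0.028]
scene tin 0.9 [254. 237.] [0.532 0.162 0.028]
scene tin 0.74 [275. 324.] [ 0.342 -0.026  0.028]
scene turntable_axis 0.91 [256. 235.] [0.541 0.163 0.028]
scene post_top 0.7 [214. 219.] [0.434 0.187 0.121]
scene scanner_window 0.92 [180. 208.] [0.499 0.365 0.056]
scene key_top 0.59 [366. 358.] [ 0.303 -0.206  0.104]
scene key_top 0.55 [174. 185.] [0.516 0.39  0.104]
scene key_top 0.22 [206. 220.] [0.441 0.216 0.104]
scene gift 0.86 [321. 282.] [ 0.509 -0.029  0.   ]
scene tape 0.64 [234. 195.] [0.695 0.357 0.   ]
scene stamp 0.59 [368. 360.] [ 0.382 -0.189  0.   ]
scene scoop 0.89 [333. 221.] [0.732 0.055 0.   ]
scene scoop 0.57 [258. 236.] [0.57 0.18 0.  ]
scene tin_label 0.66 [171. 240.] [0.385 0.273 0.064]
scene tin_label 0.64 [258. 214.] [0.571 0.177 0.064]
1.1 [0.15382177 0.55406371 0.23098055] [2.02251016e-05 1.34974250e-01 9.90849104e-01 6.48105589e-05] 0.09088849624450951 [0.42813453 0.09535283 1.13061046] [-0.05410206 -0.30259278  0.56573937]
```

View pics/s0.png

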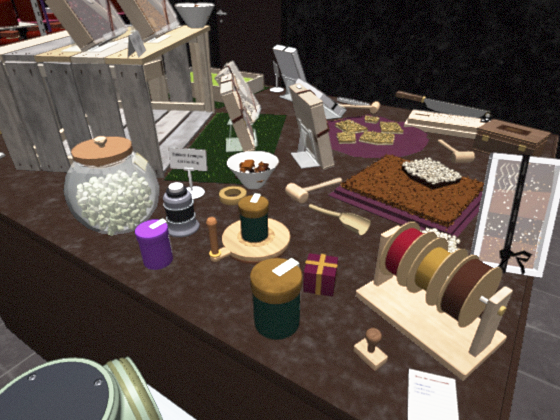

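View pics/t0.png

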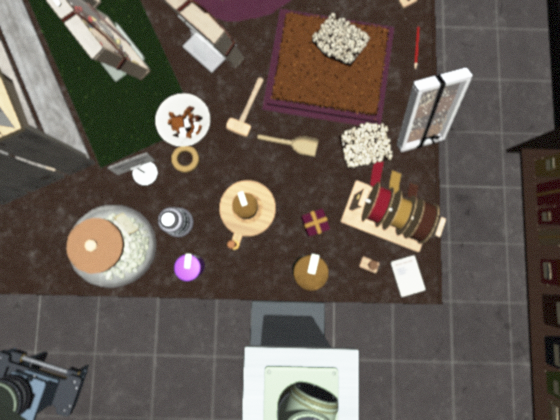

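The three tin look-alikes are in the top view: the one on the turntable at (246,204), green and small, which is the one meant; a purple one at (188,267), which I leave; and a bigger green one at (311,272). The scanner is at (175,220), left of the turntable. The post knob is at (232,245) and the gift at (315,222). Next is a close crop to check the choice and measure the seal direction.

```bash
cat >> h.py <<'E'
def seal(img,c=(0.538,0.168)):
    # white seal on lid, top view; returns world dir deg from tin's axis, seal centroid
    p=proj("top",[c[0],c[1],.119])[0]
    hsv=cv2.cvtColor(img,cv2.COLOR_RGB2HSV)
    m=((hsv[:,:,1]<60)&(hsv[:,:,2]>170)).astype(np.uint8)
    yy,xx=np.mgrid[:420,:560]; m[np.hypot(xx-p[0],yy-p[1])>20]=0
    v=np.argwhere(m)[:,::-1].astype(float)
    W=np.array([at("top",q,.119)[:2] for q in v]); mu=W.mean(0)
    w,V=np.linalg.eigh(np.cov((W-mu).T)); a=V[:,1]
    a=a if a@(mu-np.array(c))>0 else -a
    e=mu-np.array(c)
    return len(v),mu,np.degrees(np.arctan2(a[1],a[0])),np.degrees(np.arctan2(e[1],e[0])),p
E
python3 - <<'E'
from h import *
b=cv2.imread("pics/t0.png")
print(seal(b[:,:,::-1].copy()))
cv2.imwrite("pics/t0c.png",cv2.resize(b[170:290,140:340],None,fx=4,fy=4,interpolation=cv2.INTER_CUBIC))
cams.camera("scene");cams.camera("top")
for c,n,z in(("top","turntable_axis",.028),("top","key_top",.104),("scene","key_top",.104),("top","post_top",.121),("scene","post_top",.121)):
  for r in finder.cut_out(c,n)[:2]:
    m=r["mask"];cc=np.argwhere(m).mean(0)[::-1]; x0=np.argwhere(m).min(0),np.argwhere(m).max(0)
    print(c,n,round(r["conf"],2),cc.round(1),x0,m.sum(),at(c,cc,z).round(3))
for P in([.5,.362,.104],[.538,.168,.119],[.538,.168,.028],[.433,.19,.121]): print(P,proj("top",P).round(),proj("scene",P).round())
E
```

```text
(106, array([0.55675589, 0.17076259]), np.float64(21.33764832784605), np.float64(8.378969528620267), array([242.67253958, 204.89854996]))
top turntable_axis 0.81 [247.2 210.6] (array([180, 220]), array([247, 274])) 1922 [0.532 0.161 0.028]
top key_top 0.53 [167.8 218.4] (array([212, 162]), array([225, 174])) 143 [0.499 0.366 0.104]
scene key_top 0.51 [174.6 187.6] (array([183, 168]), array([192, 181])) 110 [0.507 0.38  0.104]
top post_top 0.73 [246.7 210.9] (array([180, 220]), array([248, 274])) 2058 [0.522 0.157 0.121]
scene post_top 0.78 [247.5 242.4] (array([218, 206]), array([261, 290])) 2190 [0.409 0.08  0.121]
[0.5, 0.362, 0.104] [[169. 218.]] [[178. 191.]]
[0.538, 0.168, 0.119] [[243. 205.]] [[252. 201.]]
[0.538, 0.168, 0.028] [[245. 208.]] [[253. 234.]]
[0.433, 0.19, 0.121] [[233. 245.]] [[212. 219.]]
```

View pics/t0c.png

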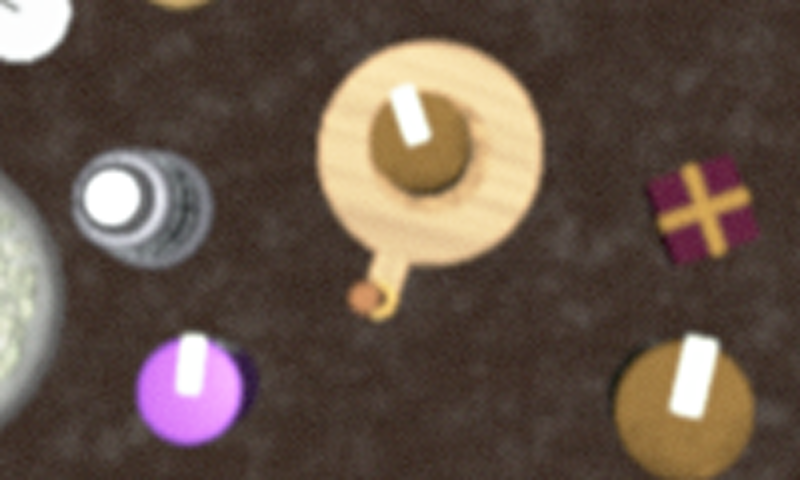

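The crop confirms the small green-brown tin on the disc. Its seal runs from the lid centre at about (245,206) toward (241,195), forward and slightly left. The knob is at (231.5,244), the disc centre at (247.5,208) and the white key at (168,219).

```bash
cat >> h.py <<'E'
from scipy.spatial.transform import Rotation as Ro
def move(target,yaw=None):
    "shift rows in tool units to a world TCP target"
    s=robot.get_state();q=s["tcp_rot"];R=Ro.from_quat([q[1],q[2],q[3],q[0]]).as_matrix()
    return (R.T@(np.array(target)-s["eef_pos"])/.3).round(3),R.round(3).tolist()
E
python3 - <<'E'
from h import *
ax=at("top",[247.5,208],.028);lid=at("top",[245.2,205.7],.119);post=at("top",[231.5,244.3],.121);key=at("top",[168,219.2],.106)
print(ax,lid,post,key)
o1,d1=ray("top",[168,219.2]);o2,d2=ray("scene",[174.6,186.5])
A=np.stack([d1,-d2],1);t=np.linalg.lstsq(A,o2-o1,rcond=None)[0];print("key tri",o1+d1*t[0],o2+d2*t[1])
ps=at("scene",[213,219],.121);print(ps,np.linalg.norm((post-ax)[:2]))
p=np.array([.434,.189]);print(move([*p,.231]),move([*p,.089]),move([*p,.16]))
E
```

```text
[0.53934316 0.16045771 0.028     ] [0.53606287 0.16130827 0.119     ] [0.43457306 0.19319379 0.121     ] [0.49622984 0.36457032 0.106     ]
key tri [0.49543508 0.36142823 0.11795843] [0.49337115 0.36337673 0.11833323]
[0.43404303 0.18919326 0.121     ] 0.10976531789865106
(array([-1.225, -0.923, -0.   ]), [[-0.964, 0.267, 0.0], [0.267, 0.964, 0.0], [-0.0, 0.0, -1.0]]) (array([-1.225, -0.923,  0.473]), [[-0.964, 0.267, 0.0], [0.267, 0.964, 0.0], [-0.0, 0.0, -1.0]]) (array([-1.225, -0.923,  0.237]), [[-0.964, 0.267, 0.0], [0.267, 0.964, 0.0], [-0.0, 0.0, -1.0]])
```

```bash
python3 -m inch '[[-0.9,-0.7,0,0,0,0,0.7],[-0.9,-0.7,0,0,0,0,0.7],[-0.9,-0.7,0,0,0,0,0.7],[-0.9,-0.7,0,0,0,0,0.7],[-0.9,-0.7,0,0,0,0,0.7],[-0.9,-0.7,0,0,0,0,0.7],[-0.9,-0.7,0,0,0,0,0.7],[-0.9,-0.7,0,0,0,0,0.7],[-0.9,-0.7,0,0,0,0,0.7],[-0.9,-0.7,0,0,0,0,0.7]]' 8
python3 -m inch '[[-0.32,-0.22,0.1,0,0,0,0.7],[-0.32,-0.22,0.1,0,0,0,0.7],[-0.32,-0.22,0.1,0,0,0,0.7],[-0.32,-0.22,0.1,0,0,0,0.7],[-0.32,-0.22,0.1,0,0,0,0.7],[-0.32,-0.22,0.1,0,0,0,0.7]]'
python3 - <<'E'
from h import *
a=cams.camera("scene");b=cams.camera("top")
cv2.imwrite("pics/s1.png",cv2.resize(a[130:290,120:320],None,fx=4,fy=4)[:600,:,::-1])
print(robot.get_state()["eef_pos"],move([.4345,.191,.09]))
E
```

```text
time_s: 2.28
eef_pos: [0.3591, 0.2776, 0.2311]
tcp_rot: [0.0, 0.137, 0.991, 0.0]
wrist_force: [0.5, 0.5, 0.6]
grip_width: 0.0635
finger_force: 0.0
time_s: 2.78
eef_pos: [0.4321, 0.1916, 0.201]
tcp_rot: [-0.0, 0.135, 0.991, 0.0]
wrist_force: [0.5, 0.3, -0.7]
grip_width: 0.064
finger_force: 0.0
[0.43192027 0.19185769 0.20131529] (array([-0.009, -0.001,  0.371]), [[-0.964, 0.265, 0.0], [0.265, 0.964, 0.001], [-0.0, 0.001, -1.0]])
```

View pics/s1.png

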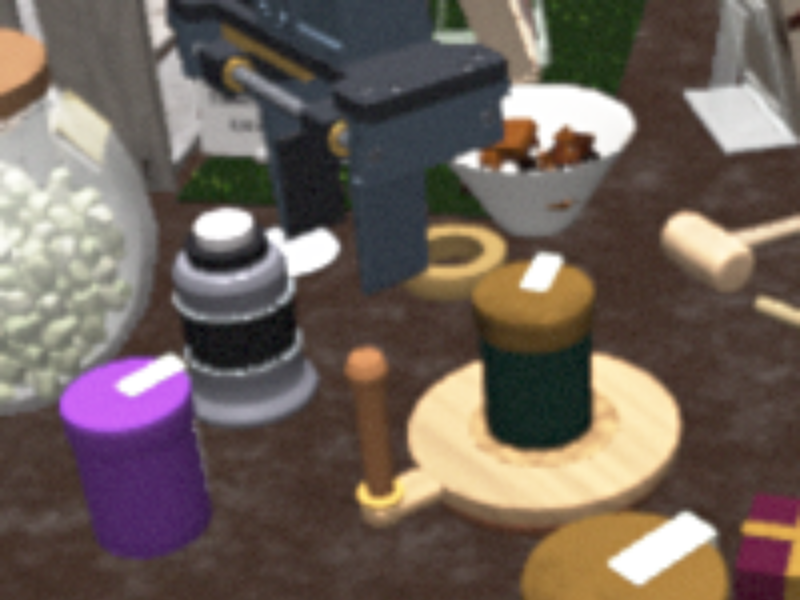

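The view shows the open jaws centred above the knob at crop (367,365), clear of the tin at (535,350). I'll descend and close on the post.

```bash
python3 -m inch '[[-0.01,0,0.12,0,0,0,0.7],[-0.01,0,0.24,0,0,0,0.7],[-0.01,0,0.37,0,0,0,0.7],[-0.01,0,0.37,0,0,0,0.7],[-0.01,0,0.37,0,0,0,0.4],[-0.01,0,0.37,0,0,0,0.25],[-0.01,0,0.37,0,0,0,0.1],[-0.01,0,0.37,0,0,0,0.1],[-0.01,0,0.37,0,0,0,0.1],[-0.01,0,0.37,0,0,0,0.1]]' 5
python3 - <<'E'
from h import *
b=cams.camera("top");print(seal(b.copy(),(.538,.161)))
s=robot.get_state();print(s["grip_width"],s["finger_force"],s["wrist_force"])
q=s["tcp_rot"];R=Ro.from_quat([q[1],q[2],q[3],q[0]]).as_matrix()
c=np.array([.5385,.1605]);v=s["eef_pos"][:2]-c;print(np.linalg.norm(v))
for d in range(5,86,5):
    a=np.radians(d);w=np.array([[np.cos(a),-np.sin(a)],[np.sin(a),np.cos(a)]])@v-v
    print(d,(R.T@[*w,0]/.3).round(3))
E
```

```text
time_s: 3.72
eef_pos: [0.4363, 0.1899, 0.0912]
tcp_rot: [0.001, 0.135, 0.991, 0.001]
wrist_force: [0.3, 1.2, 0.3]
grip_width: 0.0267
finger_force: 0.4
(160, array([0.53776556, 0.17292661]), np.float64(177.89303228108258), np.float64(91.12610534935054), array([245.34243763, 204.96883649]))
0.02279874499162987 0.3881054517114535 [1.33649593 0.78737829 0.51533225]
0.10647580928112484
5 [-0.001 -0.031 -0.   ]
10 [-0.005 -0.062 -0.   ]
15 [-0.011 -0.092 -0.   ]
20 [-0.021 -0.122 -0.   ]
25 [-0.032 -0.15  -0.   ]
30 [-0.046 -0.178 -0.   ]
35 [-0.063 -0.204 -0.   ]
40 [-0.081 -0.229 -0.   ]
45 [-0.102 -0.252 -0.   ]
50 [-0.125 -0.273 -0.   ]
55 [-0.149 -0.292 -0.   ]
60 [-0.175 -0.309 -0.   ]
65 [-0.203 -0.323 -0.   ]
70 [-0.231 -0.335 -0.   ]
75 [-0.261 -0.345 -0.   ]
80 [-0.291 -0.352 -0.   ]
85 [-0.321 -0.356 -0.   ]
```

```bash
python3 -m inch '[[0,0,0,0,0,0,0.1],[0,0,0,0,0,0,0.1],[0,-0.01,0,0,0,-0.017,0.1],[0,-0.022,0,0,0,-0.039,0.1],[-0.001,-0.037,0,0,0,-0.067,0.1],[-0.003,-0.052,0,0,0,-0.094,0.1],[-0.006,-0.068,0,0,0,-0.122,0.1],[-0.009,-0.083,0,0,0,-0.15,0.1],[-0.013,-0.097,0,0,0,-0.178,0.1],[-0.018,-0.112,0,0,0,-0.2,0.1],[-0.021,-0.122,0,0,0,-0.222,0.1],[-0.021,-0.122,0,0,0,-0.222,0.1]]' 10
cat >plan.py <<'E'
from h import *
import sys
s=robot.get_state();print(s["time_s"],s["eef_pos"],s["grip_width"],s["finger_force"],s["wrist_force"],s["qpos"])
q=s["tcp_rot"];R=Ro.from_quat([q[1],q[2],q[3],q[0]]).as_matrix()
c=np.array([.539,.1605]);v=s["eef_pos"][:2]-c;print(np.linalg.norm(v),np.degrees(np.arctan2(v[1],v[0])))
for d in np.arange(3,61,3):
    a=np.radians(d);w=np.array([[np.cos(a),-np.sin(a)],[np.sin(a),np.cos(a)]])@v-v
    print(d,(R.T@[*w,0]/.3).round(3)[:2],(-d/90).round(3))
E
python3 plan.py
```

```text
time_s: 4.77
eef_pos: [0.4334, 0.1523, 0.0908]
tcp_rot: [0.002, -0.039, 0.999, 0.0]
wrist_force: [1.9, -0.4, 4.9]
grip_width: 0.0213
finger_force: 10.0
4.7667 [0.43342107 0.15228809 0.09079048] 0.021317152271011348 9.999448307789862 [ 1.85805225 -0.36902412  4.90668777] [ 3.13214104e-01  2.84613787e-01  2.02293730e+00 -7.04904191e-04
  8.30380373e-01 -1.33516330e+00]
0.10589781306960955 -175.55249981349917
3 [-0.    -0.018] -0.033
6 [-0.002 -0.037] -0.067
9 [-0.004 -0.055] -0.1
12 [-0.008 -0.073] -0.133
15 [-0.012 -0.091] -0.167
18 [-0.017 -0.109] -0.2
21 [-0.023 -0.127] -0.233
24 [-0.03  -0.144] -0.267
27 [-0.038 -0.16 ] -0.3
30 [-0.047 -0.177] -0.333
33 [-0.057 -0.192] -0.367
36 [-0.067 -0.208] -0.4
39 [-0.079 -0.222] -0.433
42 [-0.091 -0.236] -0.467
45 [-0.103 -0.25 ] -0.5
48 [-0.117 -0.262] -0.533
51 [-0.131 -0.274] -0.567
54 [-0.145 -0.286] -0.6
57 [-0.161 -0.296] -0.633
60 [-0.176 -0.306] -0.667
```

```bash
python3 -m inch '[[0,-0.012,0,0,0,-0.011,0.1],[-0.001,-0.03,0,0,0,-0.025,0.1],[-0.003,-0.049,0,0,0,-0.044,0.1],[-0.007,-0.07,0,0,0,-0.064,0.1],[-0.012,-0.091,0,0,0,-0.083,0.1],[-0.018,-0.112,0,0,0,-0.103,0.1],[-0.026,-0.133,0,0,0,-0.123,0.1],[-0.035,-0.154,0,0,0,-0.143,0.1],[-0.045,-0.173,0,0,0,-0.163,0.1],[-0.054,-0.187,0,0,0,-0.178,0.1],[-0.057,-0.192,0,0,0,-0.183,0.1],[-0.057,-0.192,0,0,0,-0.183,0.1]]'
python3 plan.py
python3 - <<'E'
from h import *
a=cams.camera("scene");b=cams.camera("top")
A=cv2.resize(a[130:290,190:340],None,fx=2.6,fy=2.6);B=cv2.resize(b[150:310,170:320],None,fx=2.6,fy=2.6)
cv2.imwrite("pics/s2.png",np.hstack([A,B])[:,:,::-1])
E
```

```text
time_s: 5.77
eef_pos: [0.4535, 0.0962, 0.0903]
tcp_rot: [-0.0, -0.182, 0.983, 0.0]
wrist_force: [-0.9, 0.6, 6.1]
grip_width: 0.0214
finger_force: 10.0
5.7667 [0.45347787 0.09624366 0.0902702 ] 0.02137328290419855 10.000054721458582 [-0.86059252  0.64542743  6.14596234] [ 1.84186934e-01  2.92575983e-01  2.01216001e+00  2.64136518e-04
  8.36898386e-01 -1.75203401e+00]
0.10697155087642167 -143.0809343387153
3 [-0.006 -0.018] -0.033
6 [-0.012 -0.035] -0.067
9 [-0.02  -0.052] -0.1
12 [-0.028 -0.069] -0.133
15 [-0.037 -0.085] -0.167
18 [-0.047 -0.101] -0.2
21 [-0.058 -0.116] -0.233
24 [-0.07  -0.131] -0.267
27 [-0.082 -0.145] -0.3
30 [-0.095 -0.158] -0.333
33 [-0.109 -0.171] -0.367
36 [-0.123 -0.183] -0.4
39 [-0.138 -0.194] -0.433
42 [-0.154 -0.204] -0.467
45 [-0.17  -0.214] -0.5
48 [-0.186 -0.222] -0.533
51 [-0.203 -0.23 ] -0.567
54 [-0.221 -0.237] -0.6
57 [-0.238 -0.243] -0.633
60 [-0.256 -0.248] -0.667
```

View pics/s2.png

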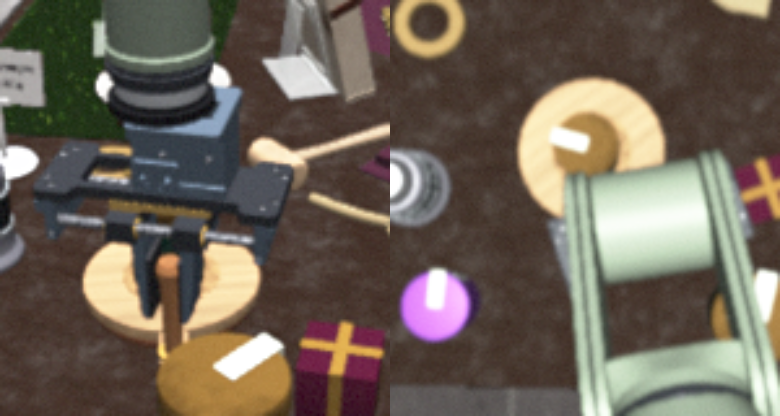

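The tin stays centred and the seal in the right half runs from (585,145) to (553,133), pointing left and slightly forward, so it still needs about 30°. Measuring that.

```bash
cat > chk.py <<'E'
from h import *
b=cams.camera("top");n,mu,d,e,p=seal(b.copy(),(.537,.161));sc=np.array([.496,.364]);c=np.array([.5375,.161]);w=sc-c
print(n,mu,"axis",d,"centroid",e,"goal",np.degrees(np.arctan2(w[1],w[0])))
hsv=cv2.cvtColor(b,cv2.COLOR_RGB2HSV);m=((hsv[:,:,1]<60)&(hsv[:,:,2]>170)).astype(np.uint8)
yy,xx=np.mgrid[:420,:560];m[np.hypot(xx-p[0],yy-p[1])>20]=0
v=np.argwhere(m)[:,::-1].astype(np.float32);print(cv2.minAreaRect(v),v.min(0),v.max(0))
E
python3 chk.py
```

```text
214 [0.52295793 0.169354  ] axis -141.0918299345137 centroid 149.25046691527652 goal 101.55397359908666
((239.45486450195312, 210.80877685546875), (38.940879821777344, 20.225860595703125), 46.97493362426758) [226. 191.] [260. 225.]
```

```bash
cat > chk.py <<'E'
from h import *
import sys
b=cams.camera("top") if len(sys.argv)<2 else cv2.imread(sys.argv[1])[:,:,::-1].copy()
p=proj("top",[.5375,.161,.119])[0]
m=((b.min(2)>170)).astype(np.uint8)
yy,xx=np.mgrid[:420,:560];m[np.hypot(xx-p[0],yy-p[1])>18]=0
k,L,S,C=cv2.connectedComponentsWithStats(m)
for i in range(1,k):
    if S[i,4]<25: continue
    v=np.argwhere(L==i)[:,::-1]
    W=np.array([at("top",q,.119)[:2] for q in v]);mu=W.mean(0);l,V=np.linalg.eigh(np.cov((W-mu).T));a=V[:,1]
    print(S[i,4],C[i].round(1),mu.round(4),"axis",np.degrees(np.arctan2(a[1],a[0])).round(1),"len",(4*l**.5*.87).round(4))
print(p,"goal 101.5")
E
python3 chk.py pics/t0.png; python3 chk.py
```

```text
157 [242.1 195. ] [0.5641 0.1705] axis -174.7 len [0.0352 0.0468]
[245.33602755 205.15832827] goal 101.5
321 [240.1 199.3] [0.5526 0.1752] axis 122.8 len [0.0556 0.0933]
[245.33602755 205.15832827] goal 101.5
```

```bash
sed -i 's/(b.min(2)>170)/((b.min(2)>185)\&(b.max(2).astype(int)-b.min(2)<40))/; s/>18\]/>15]/' chk.py; python3 chk.py pics/t0.png; python3 chk.py
```

```text
89 [242.  198.1] [0.5559 0.1704] axis -161.8 len [0.0164 0.0379]
[245.33602755 205.15832827] goal 101.5
100 [238.2 203. ] [0.5428 0.18  ] axis 76.5 len [0.0174 0.04  ]
[245.33602755 205.15832827] goal 101.5
```

```bash
python3 -m inch '[[-0.003,-0.01,0,0,0,-0.01,0.1],[-0.009,-0.026,0,0,0,-0.025,0.1],[-0.016,-0.043,0,0,0,-0.042,0.1],[-0.024,-0.061,0,0,0,-0.06,0.1],[-0.033,-0.077,0,0,0,-0.078,0.1],[-0.042,-0.093,0,0,0,-0.094,0.1],[-0.052,-0.108,0,0,0,-0.11,0.1],[-0.064,-0.123,0,0,0,-0.126,0.1],[-0.076,-0.138,0,0,0,-0.141,0.1],[-0.084,-0.147,0,0,0,-0.15,0.1],[-0.084,-0.147,0,0,0,-0.15,0.1],[-0.084,-0.147,0,0,0,-0.15,0.1]]'
python3 plan.py | head -2; python3 chk.py
```

```text
time_s: 7.02
eef_pos: [0.4921, 0.0639, 0.0897]
tcp_rot: [-0.001, -0.296, 0.955, -0.0]
wrist_force: [-1.3, -0.8, 2.0]
grip_width: 0.0215
finger_force: 10.0
7.0167 [0.49212824 0.06394357 0.08965653] 0.02149288979358608 10.000054838019423 [-1.33751395 -0.84186135  2.00148414] [ 1.06268585e-01  3.37828754e-01  1.94098737e+00 -4.80904350e-04
  8.64024142e-01 -2.06488601e+00]
101 [238.4 206.2] [0.5343 0.179 ] axis 100.4 len [0.0172 0.0403]
[245.33602755 205.15832827] goal 101.5
```

```bash
python3 -m inch '[[0,0,0,0,0,0,0.3],[0,0,0,0,0,0,0.45],[0,0,0,0,0,0,0.45],[0,0,0,0,0,0,0.45],[0,0,-0.08,0,0,0,0.45],[0,0,-0.2,0,0,0,0.45],[0,0,-0.32,0,0,0,0.45],[0,0,-0.44,0,0,0,0.45],[0,0,-0.53,0,0,0,0.2],[0,0,-0.53,0,0,0,0],[0,0,-0.53,0,0,0,0]]'
python3 chk.py; python3 - <<'E'
from h import *
print(move([.495,.363,.25]),robot.get_state()["qpos"])
b=cams.camera("top")
cv2.imwrite("pics/t3.png",cv2.resize(b[150:280,130:330],None,fx=4,fy=4)[:,:,::-1])
E
```

```text
time_s: 7.98
eef_pos: [0.4933, 0.0643, 0.2504]
tcp_rot: [0.002, -0.296, 0.955, -0.0]
wrist_force: [0.3, -0.5, -0.0]
grip_width: 0.0235
finger_force: 0.0
104 [255.3 204.2] [0.5407 0.1349] axis -173.2 len [0.013  0.0585]
100 [238.5 206.2] [0.5343 0.1788] axis 101.1 len [0.0171 0.0401]
[245.33602755 205.15832827] goal 101.5
(array([-0.57 ,  0.816, -0.004]), [[-0.825, -0.565, -0.0], [-0.565, 0.825, 0.0], [-0.0, 0.0, -1.0]]) [ 1.06440781e-01  1.84078360e-01  1.70579095e+00  1.86616637e-04
  1.25174915e+00 -2.06538935e+00]
```

View pics/t3.png

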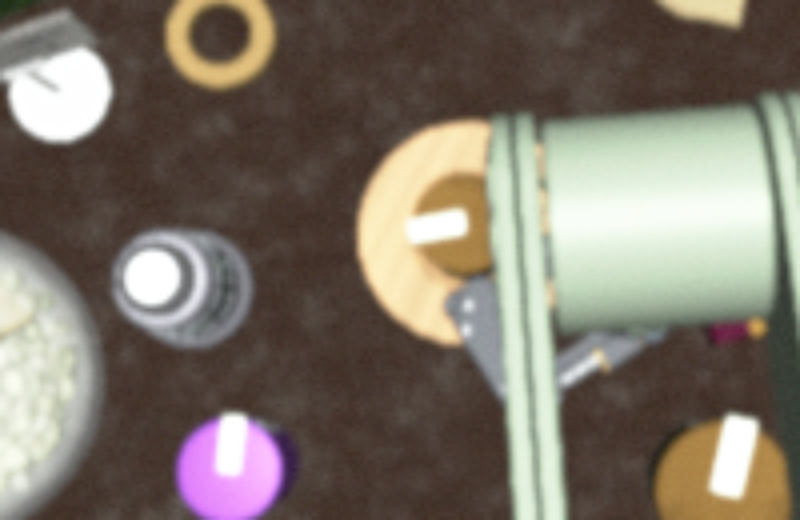

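The label now points left at the scanner: the seal at crop (437,227) is aimed at the key at crop (152,277), and the post is free. Moving above the key and turning the body away from the jar.

```bash
python3 -m inch '[[-0.07,0.1,0,0,0,-0.06,0],[-0.14,0.2,0,0,0,-0.12,0],[-0.21,0.3,0,0,0,-0.18,0],[-0.28,0.4,0,0,0,-0.24,0],[-0.35,0.5,0,0,0,-0.3,0],[-0.42,0.6,0,0,0,-0.36,0],[-0.5,0.7,0,0,0,-0.42,0],[-0.57,0.816,0,0,0,-0.48,0],[-0.57,0.816,0,0,0,-0.5,0],[-0.57,0.816,0,0,0,-0.5,0],[-0.57,0.816,0,0,0,-0.5,0]]'
python3 chk.py; python3 - <<'E'
from h import *
print(move([.4955,.363,.16]),robot.get_state()["qpos"])
a=cams.camera("scene")
cv2.imwrite("pics/s4.png",cv2.resize(a[80:280,80:340],None,fx=3,fy=3)[:,:,::-1])
E
```

```text
time_s: 9.0
eef_pos: [0.4945, 0.3623, 0.2468]
tcp_rot: [-0.002, -0.639, 0.769, -0.0]
wrist_force: [1.1, -0.8, 0.3]
grip_width: 0.0006
finger_force: 0.0
92 [238.7 206.2] [0.5342 0.1783] axis 101.9 len [0.0164 0.0385]
[245.33602755 205.15832827] goal 101.5
(array([-0.005, -0.002,  0.291]), [[-0.185, -0.983, -0.002], [-0.983, 0.185, -0.002], [0.003, 0.002, -1.0]]) [ 6.12815230e-01  3.72518992e-01  1.44283494e+00 -3.84483615e-04
  1.32947898e+00 -2.34298236e+00]
```

View pics/s4.png

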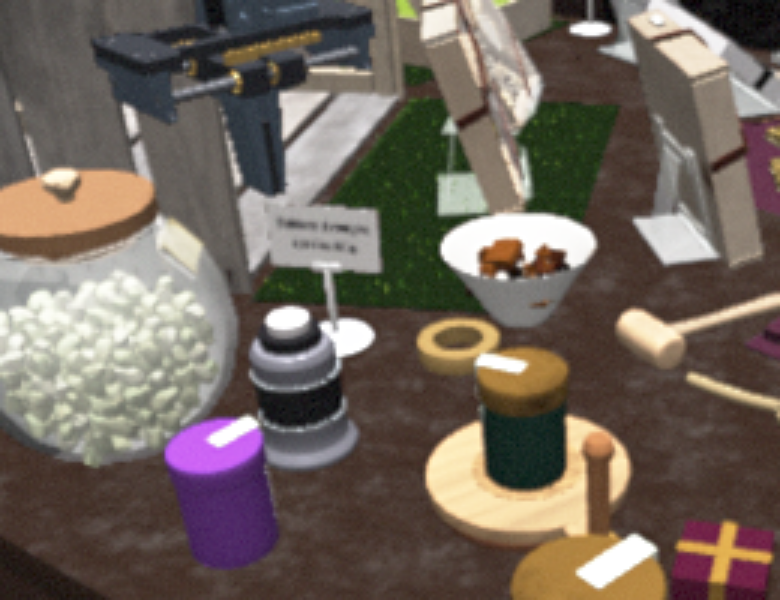

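The scene view shows the closed fingers above the scanner, clear of the jar. The key top is at crop (288,322) and the label side of the tin faces the scanner.

```bash
python3 -m inch '[[-0.003,-0.002,0.1,0,0,0,0],[-0.003,-0.002,0.2,0,0,0,0],[-0.003,-0.002,0.29,0,0,0,0],[-0.003,-0.002,0.32,0,0,0,0],[-0.003,-0.002,0.34,0,0,0,0],[-0.003,-0.002,0.34,0,0,0,0],[-0.003,-0.002,0.34,0,0,0,0]]'
python3 - <<'E'
from h import *
s=robot.get_state();print(s["eef_pos"],s["wrist_force"])
a=cams.camera("scene");cv2.imwrite("pics/s5.png",cv2.resize(a[130:250,120:280],None,fx=4,fy=4)[:,:,::-1])
E
```

```text
time_s: 9.68
eef_pos: [0.4969, 0.3636, 0.1484]
tcp_rot: [0.001, -0.639, 0.769, -0.0]
wrist_force: [0.6, -0.1, 0.6]
grip_width: 0.0007
finger_force: 0.0
[0.49690366 0.36363416 0.14837627] [ 0.58592907 -0.10174852  0.56763703]
```

View pics/s5.png

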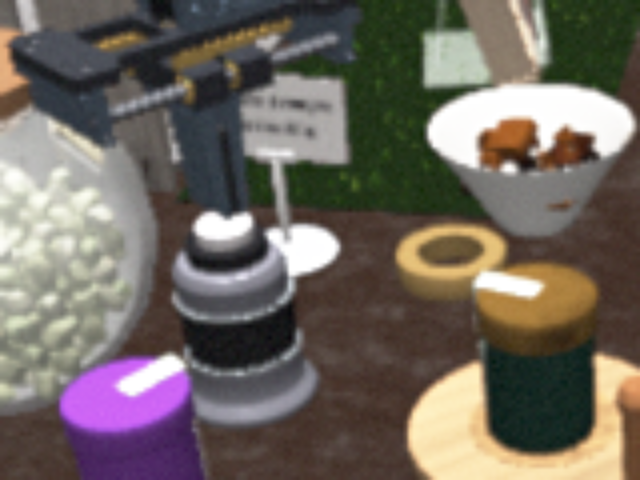

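The fingertips at crop (215,213) sit just over the white key at (225,228). Pressing gently in small steps.

```bash
python3 -m inch '[[0,0,0.01,0,0,0,0],[0,0,0.02,0,0,0,0],[0,0,0.03,0,0,0,0],[0,0,0.03,0,0,0,0],[0,0,0.03,0,0,0,0]]'; python3 -m inch '[[0,0,0.007,0,0,0,0],[0,0,0.013,0,0,0,0],[0,0,0.013,0,0,0,0],[0,0,0.013,0,0,0,0]]'; python3 -m inch '[[0,0,0.007,0,0,0,0],[0,0,0.013,0,0,0,0],[0,0,0.013,0,0,0,0],[0,0,0.013,0,0,0,0]]'
```

```text
time_s: 10.15
eef_pos: [0.4962, 0.3637, 0.1382]
tcp_rot: [0.0, -0.639, 0.769, -0.0]
wrist_force: [0.5, -0.3, 1.6]
grip_width: 0.0005
finger_force: 0.8
time_s: 10.48
eef_pos: [0.4962, 0.3637, 0.1343]
tcp_rot: [0.0, -0.639, 0.769, 0.0]
wrist_force: [0.3, 0.1, 3.4]
grip_width: 0.0006
finger_force: 1.7
time_s: 10.82
eef_pos: [0.4962, 0.3638, 0.1331]
tcp_rot: [0.001, -0.639, 0.769, -0.0]
wrist_force: [-3.3, -1.8, 16.6]
grip_width: 0.0007
finger_force: 8.1
```

The 16.6 N stop shows the key is fully down. Releasing and retracting.

```bash
python3 -m inch '[[0,0,-0.03,0,0,0,0],[0,0,-0.1,0,0,0,0],[0,0,-0.2,0,0,0,0],[0,0,-0.3,0,0,0,0],[0,0,-0.35,0,0,0,0],[0,0,-0.35,0,0,0,0],[0,0,-0.35,0,0,0,0],[0,0,-0.35,0,0,0,0]]'; python3 chk.py; python3 - <<'E'
from h import *
a=cams.camera("scene");cv2.imwrite("pics/s6.png",cv2.resize(a[100:300,120:380],None,fx=3,fy=3)[:,:,::-1])
E
```

```text
time_s: 11.48
eef_pos: [0.4952, 0.363, 0.2332]
tcp_rot: [-0.002, -0.639, 0.769, 0.0]
wrist_force: [0.5, -0.3, -0.2]
grip_width: 0.0006
finger_force: 0.0
92 [238.8 206.2] [0.5343 0.1781] axis 101.6 len [0.0162 0.0391]
[245.33602755 205.15832827] goal 101.5
```

View pics/s6.png

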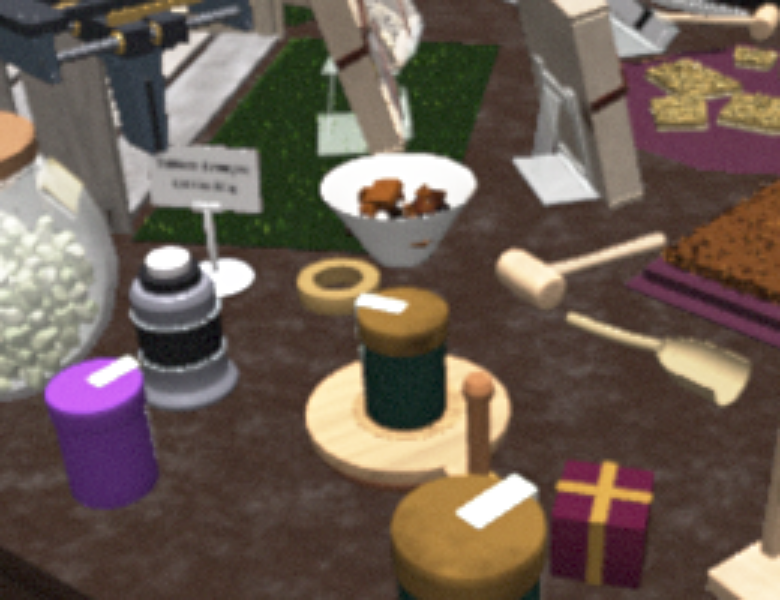

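The key is up again at crop (168,262), the tin is centred with its seal pointing at the scanner, the bystanders are undisturbed and the arm is clear.

```bash
python3 -c "
from rig import robot
print(robot.hand_in())"
```

```text
the job is handed in; nothing more can be done
None
```

I turned the tin's label to face the scanner (about 101.6° measured against a 101.5° goal), then pressed the key to its stop and released it; the job was handed in at about 12 s, but the call returned no verdict.

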